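# Set the hold-down screw of a carton jig to running clearance

### The arm

A 6-joint arm with a two-finger parallel gripper is mounted at the origin on a cart in front of the work surface, level with it; the furniture and walls round the work are solid. World frame = base frame: x ahead of the robot, y to its left, z up, the work surface at z = 0. Lengths are in m, angles in rad, forces in N, time in s.
With the tool pointing down it reaches from about 0.4 to 0.825 m from the base axis. Payload 7 kg.
Tool frame: the origin (TCP) lies at the very end of the fingers, on their centre line; the grasp point (between the pads) lies 19 mm behind it; z points along the fingers, y is the direction in which the jaws open and shut (so a half turn about z gives the same grasp; the last joint's range is limited). The gripper opens to 88 mm and grips with 3 to 60 N. Pads are 19 mm wide; open, the fingers measure 130 mm over their backs; the gripper's body (78 mm by 193 mm) begins 47 mm behind the grasp point.
Start: joints at [0.288, 0.359, 0.012, 0, -1.224, -0.288], TCP at [0.675, -0, 0.227] pointing down, gripper open.
Joint ranges: [-3.07, 3.07], [-1.43, 2.12], [-1.02, 1.25], [-3.03, 1.67], [-3.05, -0], [-3.03, 3.03]. Speed limits (rad/s): [2.39, 2.39, 3.01, 3.14, 3.14, 3.14].

### API

Orientations are given as [roll, pitch, yaw] about the fixed x, y, z axes, in that order (R = Rz(yaw) Ry(pitch) Rx(roll)).
In Python, from station import arm, eyes, job, outline_of gives the robot as it stands.
- The arm moves only by the tool apply_moves, never from a script. Its argument "moves" is a list of rows, each a list of 5 numbers: the opening, from -1 (shut) to 1 (fully open), then the shift along the tool's x, y, z in m, then the turn about the tool's z in rad. A call has 1 to 12 rows; each row shifts and turns the commanded pose from where the row before left it, along the tool's axes as they then stand; what a row does not reach is not made up. A row lasts 1/12 s, in which the tool goes at most 41.7 mm and 7.16 degrees, less where a joint would pass 70% of its speed; a pose out of reach is approached as far as the arm can. A call with a gripper value outside its range is refused whole. The fingers move at their own pace and stop on an object; "newtons" is the grip in N (left out, the last holds). Time passes only in rows, so rows that do not move let the fingers close. It gives the time, the measured TCP pose, the force and the opening at its end, in the units of the state.
- arm.get_state(): the state, without advancing time (a new reading comes with each control period).
- eyes.grab_frame(name): name is "scene" or "side" or "wrist"; returns a dict with "color" (400x640x3 uint8, red, green, blue), "z_map" (400x640 float32, m along the optical axis (not along the pixel's ray), 0 where there is no reading), "camera_matrix" (3x3 intrinsics, pixels), "k1" (the pictures are not rectified: a ray, as slopes to the right and down, at radius r is drawn at 1 + k1 r^2 times it, then the intrinsics apply), "extrinsics" (4x4, takes a point from camera to world coordinates). Camera axes: x right, y up, looking along -z (the intrinsics and any distortion apply to the point x, -y, -z); pixel columns grow to the right and rows downward; lengths in m; the calibration is good to about 2 mm. A picture is of the moment at which its call begins.
- job.job_done(): hands the job in, once; it reports no verdict.
Trained networks look in a picture, given as the dict that the camera call returned (one of the last four; its "shot" number tells which), for a name from the list of things; names that differ only in an ending like _2 or _b are one class to them, and where a whole thing is asked for, a point or a joint stands for the part that bears it (a point fixed in the world has none). Each returns a list of dicts, best first, with "score" (0 to 1); they miss things now and then, are a little off and sometimes report something else, mostly with a low value. They report only what shows in the picture. A call takes as long as a camera call.
- outline_of(label, picture): "region" (400x640 bool, what is visible of it) and "extent" ([left, top, right, bottom] in pixels, round what is visible of it).
The state is a dict: "t": time; "q": joint angles; "qd": joint speeds; "joint_efforts": joint torques, N m; "eef_pos": TCP position; "ee_rot": TCP orientation; "force": force on the tool from outside, world axes, zero at the start; "moment": the same for the moment, N m; "width": finger opening in m.
Only numpy, scipy, OpenCV 4.12 (cv2) and the standard library are available. Lean on these libraries where they do the work, as an engineer would, in place of code of your own. Each camera call takes 0.05 s, during which the arm holds its last target.

### The job

Set the hold-down jig to the carton that lies in it: turn the winged thumbscrew clockwise (seen from above) until its foot seats on the carton, snug but without crushing it, then back it off a quarter turn so that the carton can slide freely under the foot. Finish holding the thumbscrew still in the gripper at that setting, so that a colleague can tighten the lock nut. Leave the carton and the bottles and stamp round the jig where they are.

Things in the scene. Friction and masses are not known exactly. Their poses are not given: they have to be found in the camera images.
- jig: fixed hold-down jig: metal base plate 150x150x10 mm, dark steel column at its back (60 to 84 mm behind the screw axis, +x of the jig), arm 34 mm wide, its top 104 mm high, reaching forward over the carton; origin on the screw axis at table height; z up. The carton lies on a grey packing plate whose height in the base differs each time, so the seat must be felt
- wing (a point): centre of the thumbscrew's wing, on the vertical screw axis: dark steel slab 48 mm long (along x of this point), 10 mm thick (y), 24 mm high (z up), over a collar 20 mm across that reaches 19 mm below this point; to be gripped from above on its two flat faces. At joint value 0 it is 150 mm above the table; nothing else of the jig is higher than 107 mm
- thumbscrew (a joint): angle of the thumbscrew, rad: 0 raised, grows as it turns clockwise seen from above, which lowers screw, wing and foot together by 3.8 mm per rad (24 mm a turn). Starts at 0 to 0.7, seats between about 1.8 and 3.5. Friction 0.05 Nm, stays where it is left; once seated the torque rises by 0.004 Nm for each N on the carton (0.1 Nm more is 25 N)
- foot_face (a point): centre of the underside of the screw's foot, a black disc 26 mm across; it slides straight down and does not turn
- carton_top (a point): centre of the top face of the carton in the jig: 50x98x36 mm, 0.14 to 0.28 kg, loose, its long side along the jig's y; z up
- white_bottle: bystander: white bottle 52 mm across, 80 mm high, loose, left of the jig; origin under its centre
- amber_bottle: bystander: brown bottle 44 mm across, 85 mm high, loose, left of the jig; origin under its centre
- stamp: bystander: hand stamp 23x42x64 mm, loose, right of the jig; origin under its centre
- foot: the black foot disc, lightly cushioned: after it touches the carton it presses with about 16 N for each further 0.1 rad of the thumbscrew (above 90 N the carton is crushed); origin at the centre of its underside, the same point as foot_face
- carton: the carton in the jig; origin under its centre (its top centre is carton_top)

How it is judged:
On the way, in this order (a step that is already met when the one before it is completed fails the run):
1. the thumbscrew is turned down until the foot is seated on the carton (more than 6 N) (contact force between foot and carton above 6 N), for 0.2 s.
2. the screw is backed off, the foot clear of the carton (contact force between foot and carton below 0.2 N and z of foot_face in the frame of carton_top above 0.0038 m), for 0.2 s.
At the end, for the whole second after the job is handed in: the foot stands clear of the carton by a quarter turn (6 mm; 3.8 to 8.2 mm, that is about 60 to 120 degrees, is accepted), the fingers grip the thumbscrew (more than 2 N) and it is still; the carton lies flat in place (all of step 2 and z of foot_face in the frame of carton_top below 0.0082 m and contact force between the fingers and thumbscrew above 2 N and velocity of joint thumbscrew between -0.05 and 0.05 rad/s and angle between carton_top's own z axis and vertical below 0.05 rad); the arm keeps its last pose, push and grip.
It fails at once if the carton is crushed (foot presses with more than 90 N) (contact force between foot and carton above 90 N).
It fails at once if the carton is shifted more than 12 mm (distance of carton_top from where it was at the start of the episode above 0.012 m).
It fails at once if a bottle or the stamp is moved more than 20 mm (distance of any of white_bottle, amber_bottle, stamp from where it was at the start of the episode above 0.02 m).
It also fails if it takes over 64 s, if anything falls off the work surface, if the arm or the gripper's body presses on something with over 40 N, if the wrist force passes 120 N, or if a joint passes its speed limit or range.

## Working session

There is one attempt and no reset: what is moved stays moved. The work goes in short steps, Python scripts to look and compute and a tool call to move; the robot and the scene stay as the last step left them, time stands still between calls to the robot, and variables do not carry over. Pictures are saved under pics/ and viewed, and the job is handed in when it is done.

Besides the shell and the picture viewer there is one more tool, called as name([rows], argument=value, ...), one row to a line, values as JSON. apply_moves: Moves the arm, as the interface text tells. Its arguments: {"type":"object","properties":{"moves":{"type":"array","items":{"type":"array","items":{"type":"number"}}},"newtons":{"type":"number"}},"required":["moves"]}

```bash
mkdir -p pics; ls; cat > h.py <<'E'
import numpy as np, cv2
from station import arm, eyes, job, outline_of
def save(p,name): cv2.imwrite('pics/'+name+'.png',cv2.cvtColor(p['color'],cv2.COLOR_RGB2BGR))
def unproj(p,u,v,z=None):
    K=np.array(p['camera_matrix']);k=p['k1']
    u=np.atleast_1d(u).astype(float);v=np.atleast_1d(v).astype(float)
    xd=(u-K[0,2])/K[0,0];yd=(v-K[1,2])/K[1,1]
    x,y=xd.copy(),yd.copy()
    for _ in range(20):
        s=1+k*(x*x+y*y);x=xd/s;y=yd/s
    if z is None: z=p['z_map'][v.astype(int),u.astype(int)]
    P=np.stack([x*z,-y*z,-z*np.ones_like(x)],1)
    T=np.array(p['extrinsics']);return P@T[:3,:3].T+T[:3,3]
def cloud(p,region):
    v,u=np.nonzero(region&(p['z_map']>0));return unproj(p,u,v)
E
cat > a.py <<'E'
from h import *
s=arm.get_state();print({k:np.round(v,3) for k,v in s.items()})
for n in ['scene','side','wrist']:
    p=eyes.grab_frame(n);save(p,n+'0')
    for l in ['wing','foot','jig','carton','white_bottle','amber_bottle','stamp']:
        r=outline_of(l,p)
        for d in r[:2]:
            c=cloud(p,d['region'])
            if len(c): print(n,l,round(d['score'],2),d['extent'],len(c),np.round(np.median(c,0),3),np.round(np.percentile(c,2,0),3),np.round(np.percentile(c,98,0),3))
E
python3 a.py
```

```text
pics
{'t': np.float64(0.0), 'q': array([ 0.288,  0.359,  0.011, -0.   , -1.224, -0.288]), 'qd': array([ 0.   ,  0.   , -0.   , -0.002,  0.002, -0.002]), 'joint_efforts': array([-1.0000e-03, -5.8273e+01,  2.9306e+01,  6.9970e+00,  7.0000e-03,
       -0.0000e+00]), 'eef_pos': array([ 0.675, -0.   ,  0.226]), 'ee_rot': array([ 3.14 , -0.   , -1.571]), 'force': array([ 0.718, -1.037,  0.   ]), 'moment': array([-0.014, -0.003, -0.039]), 'width': np.float64(0.087)}
scene wing 0.66 [325.1, 179.8, 341.5, 210.0] 309 [ 0.493 -0.009  0.145] [ 0.474 -0.026  0.106] [0.515 0.    0.16 ]
scene foot 0.73 [277.2, 180.1, 374.1, 284.6] 3872 [0.511 0.002 0.015] [ 0.432 -0.083  0.003] [0.575 0.062 0.155]
scene foot 0.6 [329.3, 222.6, 336.4, 231.2] 68 [ 0.491 -0.007  0.072] [ 0.483 -0.016  0.062] [ 0.502 -0.002  0.076]
scene jig 0.84 [276.8, 178.5, 374.8, 283.5] 3984 [0.511 0.002 0.014] [ 0.432 -0.087  0.002] [0.576 0.062 0.155]
scene carton 0.83 [305.2, 213.7, 357.4, 259.4] 1212 [0.482 0.008 0.057] [ 0.468 -0.065  0.025] [0.517 0.032 0.063]
scene white_bottle 0.6 [308.1, 217.9, 356.8, 256.8] 1207 [0.481 0
[... 982 characters left out ...]
084]
side stamp 0.66 [288.0, 285.6, 309.5, 317.7] 351 [ 0.469 -0.23   0.015] [ 0.451 -0.243  0.   ] [ 0.488 -0.206  0.063]
wrist wing 0.96 [526.6, 165.8, 598.7, 211.9] 1466 [ 0.502 -0.015  0.157] [ 0.477 -0.029  0.109] [ 0.517 -0.002  0.16 ]
wrist foot 0.56 [342.5, 335.4, 371.9, 345.2] 211 [0.623 0.218 0.01 ] [0.606 0.216 0.001] [0.639 0.226 0.019]
wrist jig 0.61 [399.7, 84.5, 598.9, 226.8] 15310 [ 0.538 -0.022  0.062] [ 0.438 -0.088  0.004] [0.581 0.058 0.159]
wrist carton 0.91 [461.9, 109.0, 533.6, 214.8] 3851 [ 0.503 -0.041  0.061] [ 0.472 -0.067  0.031] [0.523 0.029 0.063]
wrist amber_bottle 0.67 [347.0, 334.4, 373.5, 341.5] 185 [0.623 0.218 0.01 ] [0.606 0.216 0.003] [0.64  0.226 0.019]
```

View pics/scene0.png

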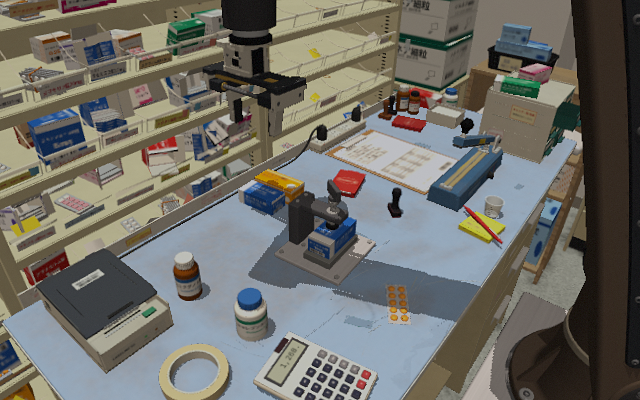

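View pics/side0.png

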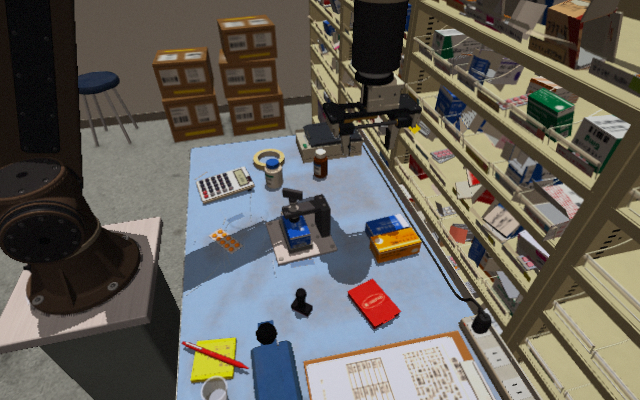

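View pics/wrist0.png

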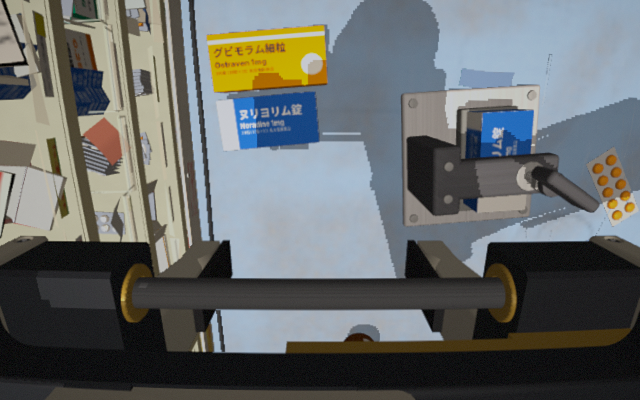

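```bash
cat > b.py <<'E'
from h import *
import sys
for n in (sys.argv[1:] or ['scene','side','wrist']):
    p=eyes.grab_frame(n)
    for d in outline_of('wing',p)[:1]:
        c=cloud(p,d['region']); top=np.percentile(c[:,2],90)
        c=c[(c[:,2]>top-.004)]
        r=cv2.minAreaRect((c[:,:2]*1000).astype(np.float32))
        m=c[:,:2].mean(0);w,V=np.linalg.eigh(np.cov((c[:,:2]-m).T))
        a=V[:,1];print(n,d['score'],len(c),'top',top.round(4),'rect',r,'pca',np.degrees(np.arctan2(a[1],a[0])),m.round(4))
E
python3 b.py
```

```text
scene 0.61 87 top 0.1585 rect ((494.7841491699219, -13.647908210754395), (9.794724464416504, 46.6043701171875), 59.78255081176758) pca 149.68507735466832 [ 0.4931 -0.0117]
side 0.76 73 top 0.1581 rect ((494.817626953125, -18.476675033569336), (10.574956893920898, 46.443885803222656), 59.31214904785156) pca 148.1681318188024 [ 0.4939 -0.0191]
wrist 0.93 873 top 0.1593 rect ((495.5041809082031, -14.960416793823242), (10.253586769104004, 47.998783111572266), 59.3515625) pca 148.92260321860257 [ 0.497  -0.0156]
```

The pictures show the jig near the middle of the scene view. The wing is at about (333,190) in scene, (293,197) in side and (565,188) in wrist. The three views agree on a wing centre of about (0.495, -0.015), its top at z 0.159, and its long axis at -31°. The bottles are at y ≈ +0.22 and the stamp at y ≈ -0.22, both well clear. I'll take a second wrist viewpoint on the way there.

apply_moves([
  [1, 0, 0.02, 0, 0],
  [1, 0, 0.02, 0, 0],
  [1, 0, 0.02, 0, 0],
  [1, 0, 0.02, 0, 0],
  [1, 0, 0.02, 0, 0],
  [1, 0, 0, 0, 0],
  [1, 0, 0, 0, 0],
])

```text
t: 2.08
eef_pos: [0.5746, 0.0, 0.2274]
ee_rot: [-3.14, 0.0, -1.57]
force: [0.7, -0.3, 0.9]
width: 0.0876
```

```bash
python3 b.py wrist; python3 - <<'E'
from h import *
s=arm.get_state();print({k:np.round(v,4) for k,v in s.items()})
p=eyes.grab_frame('wrist');save(p,'wrist1')
for l in ['foot','carton']:
    for d in outline_of(l,p)[:2]:
        c=cloud(p,d['region']);print(l,d['score'],d['extent'],np.round(np.percentile(c,2,0),3),np.round(np.percentile(c,98,0),3))
E
```

```text
wrist 0.82 905 top 0.1594 rect ((495.01861572265625, -15.128803253173828), (9.759324073791504, 47.644046783447266), 59.99208450317383) pca 150.02820960325823 [ 0.4959 -0.0158]
{'t': np.float64(2.1833), 'q': array([ 3.4000e-01,  1.9540e-01, -2.1280e-01,  2.0000e-04, -1.1617e+00,
       -3.3990e-01]), 'qd': array([-0.0013,  0.0144,  0.0077, -0.0004, -0.0007,  0.0002]), 'joint_efforts': array([ 6.83000e-02, -4.55361e+01,  2.83257e+01,  6.79930e+00,
       -2.02000e-02, -5.30000e-03]), 'eef_pos': array([5.756e-01, 1.000e-04, 2.269e-01]), 'ee_rot': array([-3.1407e+00,  1.0000e-04, -1.5706e+00]), 'force': array([-0.1892, -0.3431,  0.1495]), 'moment': array([ 0.0345, -0.0644,  0.0485]), 'width': np.float64(0.0875)}
foot 0.73 [398.2, 166.3, 465.3, 211.3] [ 0.475 -0.029  0.103] [ 0.516 -0.002  0.16 ]
foot 0.46 [366.6, 107.1, 431.3, 212.5] [ 0.473 -0.066  0.039] [0.523 0.028 0.063]
carton 0.77 [366.3, 102.6, 430.0, 213.6] [ 0.472 -0.067  0.03 ] [0.523 0.029 0.063]
```

View pics/wrist1.png

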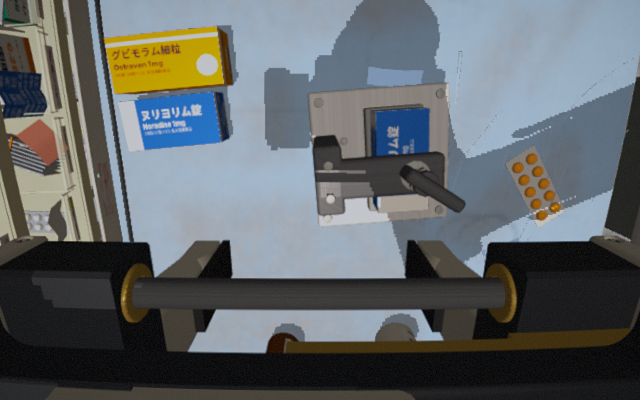

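The second wrist view agrees: centre (0.495, -0.015), top z 0.159, long axis -30°. The wing shows at pixel (432,188). Next I go over it and align the jaws.

apply_moves([
  [1, 0.005, 0.02, 0, 0],
  [1, 0.005, 0.02, 0, 0],
  [1, 0.005, 0.02, 0, 0],
  [1, 0, 0.02, 0, 0],
  [1, 0, 0, 0, 0],
  [1, 0, 0, 0, 0],
])

```text
t: 2.83
eef_pos: [0.4949, -0.015, 0.2269]
ee_rot: [-3.141, 0.0, -1.571]
force: [0.8, -0.3, -0.7]
width: 0.0876
```

apply_moves([
  [0.5, 0, 0, 0, -0.104],
  [0.2, 0, 0, 0, -0.104],
  [0, 0, 0, 0, -0.104],
  [0, 0, 0, 0, -0.104],
  [0, 0, 0, 0, -0.104],
  [0, 0, 0, 0, -0.104],
  [0, 0, 0, 0, -0.104],
  [0, 0, 0, 0, -0.104],
  [0, 0, 0, 0, -0.104],
  [0, 0, 0, 0, -0.104],
  [0, 0, 0, 0, 0],
  [0, 0, 0, 0, 0],
])

```text
t: 3.83
eef_pos: [0.4957, -0.0149, 0.2263]
ee_rot: [3.141, 0.0, -0.534]
force: [-0.1, -0.4, -0.9]
width: 0.0436
```

```bash
python3 b.py scene side; python3 - <<'E'
from h import *
s=arm.get_state();print({k:np.round(v,4) for k,v in s.items()})
for n in ['scene','side','wrist']:
    p=eyes.grab_frame(n);c=p['color']; 
    if n!='wrist':
        x,y=(330,170) if n=='scene' else (293,180)
        c=cv2.resize(c[y-70:y+80,x-100:x+100],None,fx=4,fy=4)
    cv2.imwrite(f'pics/{n}2.png',c[:,:,::-1])
E
```

```text
scene 0.72 78 top 0.1584 rect ((492.7945251464844, -12.41073989868164), (9.536513328552246, 41.41352081298828), 58.329627990722656) pca 150.93547665868178 [ 0.4911 -0.0103]
side 0.72 70 top 0.1581 rect ((495.92694091796875, -19.604707717895508), (9.876537322998047, 45.03117370605469), 58.812957763671875) pca 149.30520742755076 [ 0.4956 -0.02  ]
{'t': np.float64(4.0333), 'q': array([ 0.3673,  0.0602, -0.3735,  0.    , -1.1373,  0.6707]), 'qd': array([-0.0005, -0.0035, -0.0017,  0.0015,  0.0012,  0.0091]), 'joint_efforts': array([-6.90000e-03, -3.31791e+01,  2.84006e+01,  6.71730e+00,
        8.06000e-02, -3.82000e-02]), 'eef_pos': array([ 0.4952, -0.015 ,  0.2265]), 'ee_rot': array([ 3.1414e+00,  1.0000e-04, -5.3280e-01]), 'force': array([-0.4257, -0.8639, -0.0213]), 'moment': array([-0.052 ,  0.0663,  0.0111]), 'width': np.float64(0.0433)}
```

View pics/scene2.png

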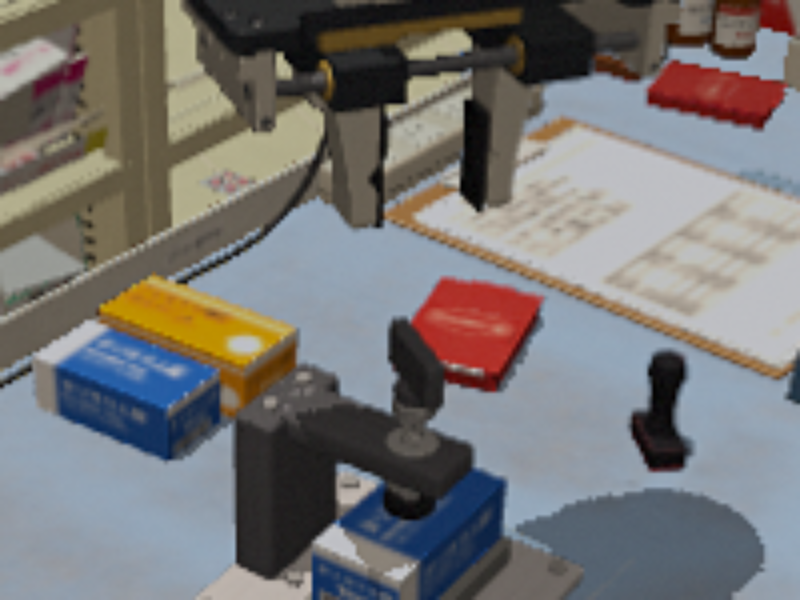

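View pics/wrist2.png

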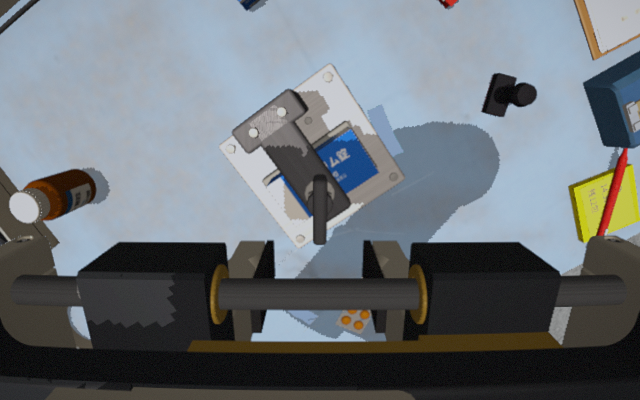

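View pics/side2.png

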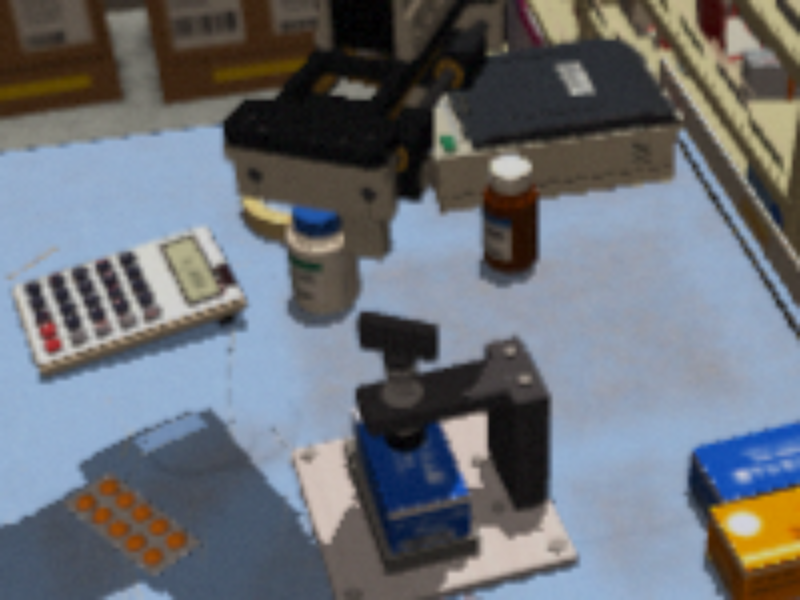

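The wing is vertical in the wrist view at column 320, midway between the jaws. I lower to TCP z ≈ 0.138, just above the collar, then close.

apply_moves([
  [0, 0, 0, 0.02, 0],
  [0, 0, 0, 0.02, 0],
  [0, 0, 0, 0.018, 0],
  [0, 0, 0, 0.01, 0],
  [0, 0, 0, 0.01, 0],
  [0, 0, 0, 0.01, 0],
  [0, 0, 0, 0, 0],
  [0, 0, 0, 0, 0],
])

```text
t: 4.85
eef_pos: [0.4951, -0.0151, 0.1385]
ee_rot: [3.141, 0.0, -0.531]
force: [0.7, 0.1, -0.1]
width: 0.0439
```

apply_moves([
  [-0.3, 0, 0, 0, 0],
  [-0.5, 0, 0, 0, 0],
  [-0.7, 0, 0, 0, 0],
  [-1, 0, 0, 0, 0],
  [-1, 0, 0, 0, 0],
  [-1, 0, 0, 0, 0],
  [-1, 0, 0, 0, 0],
  [-1, 0, 0, 0, 0],
], newtons=45)

```text
t: 5.52
eef_pos: [0.4948, -0.0154, 0.1388]
ee_rot: [3.141, -0.0, -0.531]
force: [-1.8, -3.4, 2.6]
width: 0.01
```

```bash
cat > st.py <<'E'
from h import *
import sys
L=[]
for i in range(int(sys.argv[1]) if len(sys.argv)>1 else 6):
    L.append(arm.get_state())
    p=eyes.grab_frame('side')
L.append(arm.get_state())
f=np.array([s['force'] for s in L]);m=np.array([s['moment'] for s in L])
s=L[-1]
print('t',s['t'],'pos',np.round(s['eef_pos'],4),'rot',np.round(s['ee_rot'],4),'q6',s['q'][5].round(3),'w',s['width'].round(4))
print('F',f.mean(0).round(2),f.std(0).round(2),'M',m.mean(0).round(4),m.std(0).round(3),'tau6',np.mean([s['joint_efforts'][5] for s in L]).round(4),np.std([s['joint_efforts'][5] for s in L]).round(4))
c=cv2.resize(p['color'][115:265,193:393],None,fx=4,fy=4);cv2.imwrite('pics/s%05d.png'%(s['t']*1000),c[:,:,::-1])
E
python3 st.py
```

```text
Traceback (most recent call last):
  File "st.py", line 10, in <module>
    print('t',s['t'],'pos',np.round(s['eef_pos'],4),'rot',np.round(s['ee_rot'],4),'q6',s['q'][5].round(3),'w',s['width'].round(4))
                                                                                                              ^^^^^^^^^^^^^^^^
AttributeError: 'float' object has no attribute 'round'
```

```bash
sed -i "s/s\['width'\].round(4)/round(s['width'],4)/; s/s\['q'\]\[5\].round(3)/round(s['q'][5],3)/" st.py; python3 st.py; python3 st.py; ls pics
```

```text
t 6.1167 pos [ 0.4949 -0.0153  0.1387] rot [ 3.1412 -0.     -0.5308] q6 0.673 w 0.0098
F [-1.85 -3.15  5.66] [0.7  0.45 0.45] M [-1.3987  0.9018 -0.0766] [0.036 0.02  0.023] tau6 0.0631 0.0005
t 6.4167 pos [ 0.4949 -0.0153  0.1387] rot [ 3.1411 -0.     -0.5307] q6 0.673 w 0.0096
F [-1.84 -3.44  5.48] [0.47 0.56 0.79] M [-1.4296  0.8527 -0.0732] [0.022 0.024 0.01 ] tau6 0.0635 0.0
s06116.png
s06416.png
scene0.png
scene2.png
side0.png
side2.png
wrist0.png
wrist1.png
wrist2.png
```

Gripped, width 9.8 mm. A small side load of 4 N along tool +y; I relieve it and begin turning.

apply_moves([
  [-1, 0, 0.0004, 0, 0],
  [-1, 0, 0, 0.0002, 0.05],
  [-1, 0, 0, 0.0002, 0.05],
  [-1, 0, 0, 0.0002, 0.05],
  [-1, 0, 0, 0.0002, 0.05],
  [-1, 0, 0, 0.0002, 0.05],
  [-1, 0, 0, 0.0002, 0.05],
  [-1, 0, 0, 0, 0],
  [-1, 0, 0, 0, 0],
])

```text
t: 7.17
eef_pos: [0.495, -0.0153, 0.1376]
ee_rot: [-3.141, -0.0, -0.831]
force: [-1.1, -2.3, 5.2]
width: 0.0097
```

```bash
python3 st.py
```

```text
t 7.4667 pos [ 0.495  -0.0153  0.1376] rot [-3.1412e+00 -3.0000e-04 -8.3070e-01] q6 0.373 w 0.0097
F [-1.42 -2.18  5.44] [0.37 0.36 0.42] M [-0.8874  0.7437 -0.0792] [0.031 0.017 0.029] tau6 0.0445 0.0603
```

```bash
sed -i "s/^c=cv2/print('tau',[round(s['joint_efforts'][5],4) for s in L])\nc=cv2/" st.py; python3 st.py 3
```

```text
t 7.6167 pos [ 0.495  -0.0153  0.1376] rot [-3.1413e+00 -2.0000e-04 -8.3080e-01] q6 0.373 w 0.0096
F [-1.79 -1.89  5.15] [0.19 0.45 0.22] M [-0.8868  0.7377 -0.0884] [0.025 0.018 0.033] tau6 0.0777 0.0
tau [np.float64(0.0777), np.float64(0.0777), np.float64(0.0778), np.float64(0.0777)]
```

apply_moves([
  [-1, 0, 0, 0.0002, 0.05],
  [-1, 0, 0, 0.0002, 0.05],
  [-1, 0, 0, 0.0002, 0.05],
  [-1, 0, 0, 0.0002, 0.05],
  [-1, 0, 0, 0.0002, 0.05],
  [-1, 0, 0, 0.0002, 0.05],
  [-1, 0, 0, 0.0002, 0.05],
  [-1, 0, 0, 0.0002, 0.05],
  [-1, 0, 0, 0, 0],
  [-1, 0, 0, 0, 0],
])

```text
t: 8.45
eef_pos: [0.4951, -0.0152, 0.1361]
ee_rot: [-3.141, -0.0, -1.231]
force: [-1.0, -1.8, 5.6]
width: 0.01
```

```bash
python3 st.py 3
```

```text
t 8.6 pos [ 0.4951 -0.0152  0.1361] rot [-3.1408e+00 -1.0000e-04 -1.2307e+00] q6 -0.027 w 0.0097
F [-0.95 -2.18  5.1 ] [0.18 0.26 0.32] M [-0.7806  0.6067 -0.0892] [0.037 0.011 0.032] tau6 0.0196 0.0702
tau [np.float64(-0.099), np.float64(0.0339), np.float64(0.0678), np.float64(0.0756)]
```

apply_moves([
  [-1, 0, 0, 0.0002, 0.05],
  [-1, 0, 0, 0.0002, 0.05],
  [-1, 0, 0, 0.0002, 0.05],
  [-1, 0, 0, 0.0002, 0.05],
  [-1, 0, 0, 0.0002, 0.05],
  [-1, 0, 0, 0.0001, 0.05],
  [-1, 0, 0, 0, 0],
  [-1, 0, 0, 0, 0],
  [-1, 0, 0, 0, 0],
])

```text
t: 9.35
eef_pos: [0.4952, -0.0152, 0.1349]
ee_rot: [-3.141, 0.0, -1.529]
force: [-0.9, -1.7, 4.9]
width: 0.0099
```

```bash
python3 st.py 6
```

```text
t 9.65 pos [ 0.4952 -0.0152  0.1349] rot [-3.1407e+00  2.0000e-04 -1.5290e+00] q6 -0.325 w 0.0098
F [-0.37 -1.82  5.01] [0.47 0.5  0.51] M [-0.7638  0.2372 -0.0792] [0.023 0.029 0.042] tau6 0.0755 0.0022
tau [np.float64(0.0701), np.float64(0.0767), np.float64(0.0766), np.float64(0.0763), np.float64(0.0762), np.float64(0.0762), np.float64(0.0761)]
```

View pics/s09650.png

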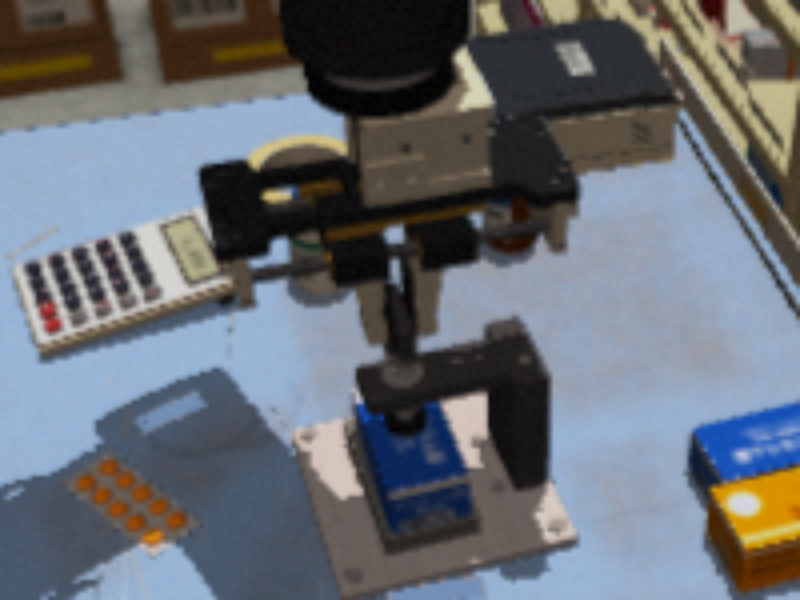

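The wing (400,310) has turned with the jaws, and the foot (405,420) is lower but still above the carton. tau6 is steady at 0.076, so no contact yet. I continue in steps of 0.2 rad.

apply_moves([
  [-1, 0, 0, 0.0002, 0.05],
  [-1, 0, 0, 0.0002, 0.05],
  [-1, 0, 0, 0.0002, 0.05],
  [-1, 0, 0, 0.0002, 0.05],
  [-1, 0, 0, 0, 0],
  [-1, 0, 0, 0, 0],
  [-1, 0, 0, 0, 0],
])

```text
t: 10.23
eef_pos: [0.4953, -0.0153, 0.1342]
ee_rot: [-3.141, 0.0, -1.729]
force: [-1.1, -2.8, 5.2]
width: 0.0093
```

```bash
python3 st.py 4
```

```text
t 10.4333 pos [ 0.4953 -0.0152  0.1342] rot [-3.1406e+00  4.0000e-04 -1.7289e+00] q6 -0.525 w 0.0096
F [-0.64 -2.07  5.  ] [0.47 0.52 0.5 ] M [-0.7922  0.131  -0.0847] [0.018 0.025 0.031] tau6 0.0719 0.0062
tau [np.float64(0.0598), np.float64(0.0725), np.float64(0.0754), np.float64(0.0758), np.float64(0.076)]
```

apply_moves([
  [-1, 0, 0, 0.0002, 0.05],
  [-1, 0, 0, 0.0002, 0.05],
  [-1, 0, 0, 0.0002, 0.05],
  [-1, 0, 0, 0.0001, 0.05],
  [-1, 0, 0, 0, 0],
  [-1, 0, 0, 0, 0],
  [-1, 0, 0, 0, 0],
])

```text
t: 11.02
eef_pos: [0.4954, -0.0153, 0.1337]
ee_rot: [-3.14, 0.001, -1.929]
force: [-1.1, -2.9, 7.4]
width: 0.0097
```

```bash
python3 st.py 4
```

```text
t 11.2167 pos [ 0.4954 -0.0153  0.1337] rot [-3.1404e+00  5.0000e-04 -1.9287e+00] q6 -0.725 w 0.0096
F [-0.85 -2.15  6.67] [0.44 0.76 0.52] M [-0.8398  0.2574  0.0092] [0.018 0.045 0.035] tau6 -0.0139 0.0062
tau [np.float64(-0.0261), np.float64(-0.0133), np.float64(-0.0105), np.float64(-0.0099), np.float64(-0.0098)]
```

The external torque rose by 0.086 Nm (about 21 N of seating), so contact was about 0.13 rad before this point. I add 0.05 rad to confirm the slope, which should be about 0.032 Nm.

apply_moves([
  [-1, 0, 0, 0.0001, 0.025],
  [-1, 0, 0, 0.0001, 0.025],
  [-1, 0, 0, 0, 0],
  [-1, 0, 0, 0, 0],
  [-1, 0, 0, 0, 0],
])

```text
t: 11.63
eef_pos: [0.4954, -0.0153, 0.1336]
ee_rot: [-3.14, 0.001, -1.979]
force: [-1.3, -1.9, 7.1]
width: 0.0098
```

```bash
python3 st.py 5
```

```text
t 11.8833 pos [ 0.4954 -0.0153  0.1336] rot [-3.1404e+00  6.0000e-04 -1.9785e+00] q6 -0.775 w 0.0099
F [-1.09 -1.85  7.4 ] [0.49 0.27 0.24] M [-0.8421  0.3583  0.0462] [0.026 0.039 0.024] tau6 -0.051 0.0025
tau [np.float64(-0.0565), np.float64(-0.0509), np.float64(-0.0496), np.float64(-0.0496), np.float64(-0.0497), np.float64(-0.0496)]
```

Slope confirmed at 0.040 Nm. The foot is seated at about 31 N and has been held well over 0.2 s. Contact was at a yaw of about -1.80, so I back off 1.75 rad anticlockwise (0.18 + π/2), rising 6.65 mm.

apply_moves([
  [-1, 0, 0, -0.0002, -0.05],
  [-1, 0, 0, -0.0002, -0.05],
  [-1, 0, 0, -0.0002, -0.05],
  [-1, 0, 0, -0.0002, -0.05],
  [-1, 0, 0, -0.0002, -0.05],
  [-1, 0, 0, -0.0002, -0.05],
  [-1, 0, 0, -0.0002, -0.05],
  [-1, 0, 0, -0.0002, -0.05],
  [-1, 0, 0, -0.0002, -0.05],
  [-1, 0, 0, -0.0001, -0.05],
  [-1, 0, 0, 0, 0],
  [-1, 0, 0, 0, 0],
])

```text
t: 12.88
eef_pos: [0.4952, -0.0152, 0.1351]
ee_rot: [-3.141, 0.0, -1.478]
force: [-0.3, -1.3, 4.9]
width: 0.0097
```

```bash
python3 st.py 3
```

```text
t 13.0333 pos [ 0.4952 -0.0152  0.1352] rot [-3.1406e+00  1.0000e-04 -1.4787e+00] q6 -0.275 w 0.0092
F [-0.17 -1.43  5.01] [0.18 0.23 0.5 ] M [-7.209e-01  2.558e-01  4.000e-04] [0.026 0.015 0.026] tau6 0.035 0.0702
tau [np.float64(0.1535), np.float64(0.0206), np.float64(-0.0132), np.float64(-0.021)]
```

At rest the friction sign is ambiguous (the arm rebounds slightly), so my force estimate is uncertain: somewhere between 8 and 32 N. There is plenty of time, so I go back down in fine steps to find the contact angle and slope properly.

apply_moves([
  [-1, 0, 0, 0.0002, 0.05],
  [-1, 0, 0, 0.0002, 0.05],
  [-1, 0, 0, 0.0002, 0.05],
  [-1, 0, 0, 0.0002, 0.05],
  [-1, 0, 0, 0.0002, 0.05],
  [-1, 0, 0, 0, 0],
  [-1, 0, 0, 0, 0],
  [-1, 0, 0, 0, 0],
  [-1, 0, 0, 0, 0],
])

```text
t: 13.78
eef_pos: [0.4953, -0.0152, 0.1341]
ee_rot: [-3.141, 0.0, -1.729]
force: [0.1, -1.6, 5.4]
width: 0.01
```

```bash
python3 st.py 3
```

```text
t 13.9333 pos [ 0.4953 -0.0152  0.1341] rot [-3.1407e+00  3.0000e-04 -1.7289e+00] q6 -0.525 w 0.0098
F [-0.16 -1.53  5.  ] [0.63 0.18 0.34] M [-0.7726  0.144  -0.0899] [0.021 0.031 0.024] tau6 0.0757 0.0005
tau [np.float64(0.0749), np.float64(0.0758), np.float64(0.076), np.float64(0.076)]
```

apply_moves([
  [-1, 0, 0, 0.0002, 0.05],
  [-1, 0, 0, 0, 0],
  [-1, 0, 0, 0, 0],
  [-1, 0, 0, 0, 0],
  [-1, 0, 0, 0, 0],
])

```text
t: 14.35
eef_pos: [0.4953, -0.0152, 0.134]
ee_rot: [-3.141, 0.0, -1.779]
force: [-0.9, -1.6, 4.9]
width: 0.0101
```

```bash
python3 st.py 3
```

```text
t 14.5 pos [ 0.4953 -0.0152  0.134 ] rot [-3.1406e+00  4.0000e-04 -1.7789e+00] q6 -0.575 w 0.0096
F [-0.01 -1.61  4.96] [0.65 0.53 0.3 ] M [-0.8237  0.1212 -0.0739] [0.008 0.018 0.032] tau6 0.0711 0.0004
tau [np.float64(0.0704), np.float64(0.0712), np.float64(0.0714), np.float64(0.0715)]
```

apply_moves([
  [-1, 0, 0, 0.0002, 0.05],
  [-1, 0, 0, 0, 0],
  [-1, 0, 0, 0, 0],
  [-1, 0, 0, 0, 0],
  [-1, 0, 0, 0, 0],
])

```text
t: 14.92
eef_pos: [0.4954, -0.0152, 0.1339]
ee_rot: [-3.14, 0.0, -1.829]
force: [-1.2, -1.7, 6.4]
width: 0.0096
```

```bash
python3 st.py 3
```

```text
t 15.0667 pos [ 0.4954 -0.0152  0.1339] rot [-3.1405e+00  5.0000e-04 -1.8288e+00] q6 -0.625 w 0.0096
F [-0.34 -1.84  6.27] [0.53 0.26 0.33] M [-0.8215  0.2293 -0.0391] [0.024 0.006 0.02 ] tau6 0.0449 0.0004
tau [np.float64(0.0442), np.float64(0.045), np.float64(0.0452), np.float64(0.0452)]
```

apply_moves([
  [-1, 0, 0, 0.0002, 0.05],
  [-1, 0, 0, 0, 0],
  [-1, 0, 0, 0, 0],
  [-1, 0, 0, 0, 0],
  [-1, 0, 0, 0, 0],
])

```text
t: 15.48
eef_pos: [0.4954, -0.0153, 0.1338]
ee_rot: [-3.14, 0.001, -1.879]
force: [-0.9, -1.6, 6.9]
width: 0.0093
```

```bash
python3 st.py 3
```

```text
t 15.6333 pos [ 0.4954 -0.0152  0.1338] rot [-3.1404e+00  5.0000e-04 -1.8786e+00] q6 -0.675 w 0.0097
F [-0.55 -1.91  6.85] [0.64 0.25 0.28] M [-0.806   0.282   0.0221] [0.026 0.016 0.037] tau6 0.0181 0.0004
tau [np.float64(0.0173), np.float64(0.0182), np.float64(0.0184), np.float64(0.0185)]
```

apply_moves([
  [-1, 0, 0, 0.0002, 0.05],
  [-1, 0, 0, 0, 0],
  [-1, 0, 0, 0, 0],
  [-1, 0, 0, 0, 0],
  [-1, 0, 0, 0, 0],
])

```text
t: 16.05
eef_pos: [0.4954, -0.0153, 0.1337]
ee_rot: [-3.14, 0.001, -1.929]
force: [-0.8, -1.9, 7.3]
width: 0.0098
```

```bash
python3 st.py 3
```

```text
t 16.2 pos [ 0.4955 -0.0153  0.1337] rot [-3.1403e+00  6.0000e-04 -1.9286e+00] q6 -0.725 w 0.0099
F [-1.18 -2.28  7.44] [0.46 0.28 0.26] M [-0.8011  0.4118  0.0013] [0.014 0.025 0.021] tau6 -0.0087 0.0004
tau [np.float64(-0.0094), np.float64(-0.0085), np.float64(-0.0083), np.float64(-0.0084)]
```

The readings are linear from contact at yaw -1.77. At yaw -1.929 the foot presses with about 21–25 N, by torque and by angle alike, and has been held over 0.2 s. Backing off 1.73 rad brings me to yaw ≈ -0.20.

apply_moves([
  [-1, 0, 0, -0.0002, -0.05],
  [-1, 0, 0, -0.0002, -0.05],
  [-1, 0, 0, -0.0002, -0.05],
  [-1, 0, 0, -0.0002, -0.05],
  [-1, 0, 0, -0.0002, -0.05],
  [-1, 0, 0, -0.0002, -0.05],
  [-1, 0, 0, -0.0002, -0.05],
  [-1, 0, 0, -0.0002, -0.05],
  [-1, 0, 0, -0.0002, -0.05],
  [-1, 0, 0, -0.0002, -0.05],
  [-1, 0, 0, -0.0002, -0.05],
  [-1, 0, 0, -0.0001, -0.05],
])

```text
t: 17.2
eef_pos: [0.4952, -0.0152, 0.1357]
ee_rot: [-3.141, -0.0, -1.326]
force: [-1.5, -0.8, 5.6]
width: 0.0099
```

apply_moves([
  [-1, 0, 0, -0.0002, -0.05],
  [-1, 0, 0, -0.0002, -0.05],
  [-1, 0, 0, -0.0002, -0.05],
  [-1, 0, 0, -0.0002, -0.05],
  [-1, 0, 0, -0.0002, -0.05],
  [-1, 0, 0, -0.0002, -0.05],
  [-1, 0, 0, -0.0002, -0.05],
  [-1, 0, 0, -0.0002, -0.05],
  [-1, 0, 0, -0.0002, -0.05],
  [-1, 0, 0, -0.0001, -0.05],
  [-1, 0, 0, 0, 0],
  [-1, 0, 0, 0, 0],
])

```text
t: 18.2
eef_pos: [0.4949, -0.0153, 0.1376]
ee_rot: [-3.141, -0.0, -0.828]
force: [-2.7, -2.3, 6.6]
width: 0.0097
```

```bash
python3 st.py 3
```

```text
t 18.35 pos [ 0.495  -0.0153  0.1376] rot [-3.1413e+00 -3.0000e-04 -8.2880e-01] q6 0.375 w 0.0093
F [-1.74 -1.9   6.29] [0.63 0.37 0.43] M [-0.7891  0.7516 -0.0096] [0.014 0.024 0.032] tau6 0.0414 0.0702
tau [np.float64(0.1599), np.float64(0.027), np.float64(-0.0068), np.float64(-0.0146)]
```

apply_moves([
  [-1, 0, 0, -0.0002, -0.05],
  [-1, 0, 0, -0.0002, -0.05],
  [-1, 0, 0, -0.0002, -0.05],
  [-1, 0, 0, -0.0002, -0.05],
  [-1, 0, 0, -0.0002, -0.05],
  [-1, 0, 0, -0.0002, -0.05],
  [-1, 0, 0, -0.0002, -0.05],
  [-1, 0, 0, -0.0002, -0.05],
  [-1, 0, 0, -0.0002, -0.05],
  [-1, 0, 0, -0.0002, -0.05],
  [-1, 0, 0, -0.0002, -0.05],
  [-1, 0, 0, -0.0001, -0.05],
])

```text
t: 19.35
eef_pos: [0.4948, -0.0155, 0.1399]
ee_rot: [3.141, -0.0, -0.227]
force: [-2.0, -3.0, 7.5]
width: 0.01
```

apply_moves([
  [-1, 0, 0, 0, -0.03],
  [-1, 0, 0, 0, 0],
  [-1, 0, 0, 0, 0],
  [-1, 0, 0, 0, 0],
  [-1, 0, 0, 0, 0],
  [-1, 0, 0, 0, 0],
])

```text
t: 19.85
eef_pos: [0.4948, -0.0155, 0.14]
ee_rot: [3.141, -0.0, -0.199]
force: [-2.8, -2.5, 7.2]
width: 0.0094
```

```bash
python3 st.py 4; python3 - <<'E'
from h import *
for n in ['side','scene']:
    p=eyes.grab_frame(n)
    x,y=(330,210) if n=='scene' else (293,215)
    cv2.imwrite(f'pics/{n}9.png',cv2.resize(p['color'][y-60:y+60,x-80:x+80],None,fx=5,fy=5)[:,:,::-1])
    for l in ['foot','carton','wing','stamp','white_bottle','amber_bottle']:
        for d in outline_of(l,p)[:2]:
            c=cloud(p,d['region'])
            if len(c): print(n,l,round(d['score'],2),d['extent'],np.round(np.median(c,0),3),np.round(np.percentile(c,3,0),4),np.round(np.percentile(c,97,0),4))
E
```

```text
t 20.05 pos [ 0.4948 -0.0155  0.14  ] rot [ 3.1413e+00 -3.0000e-04 -1.9870e-01] q6 1.005 w 0.0098
F [-2.42 -2.69  7.53] [0.33 0.54 0.53] M [-1.1356  0.9664 -0.0033] [0.029 0.022 0.033] tau6 -0.0118 0.0
tau [np.float64(-0.0119), np.float64(-0.0119), np.float64(-0.0118), np.float64(-0.0118), np.float64(-0.0118)]
side stamp 0.65 [290.7, 288.4, 309.3, 316.1] [ 0.47 -0.23  0.02] [ 0.4553 -0.2417  0.0089] [ 0.4847 -0.2122  0.0631]
side stamp 0.61 [287.9, 205.0, 296.2, 208.1] [ 0.494 -0.024  0.12 ] [ 0.4894 -0.0275  0.1072] [ 0.4989 -0.0204  0.1267]
side white_bottle 0.5 [267.7, 158.4, 273.8, 182.5] [0.461 0.213 0.062] [0.4507 0.2033 0.0218] [0.4744 0.2336 0.0796]
side amber_bottle 0.72 [315.1, 151.0, 327.8, 179.8] [0.619 0.22  0.05 ] [0.6013 0.2126 0.003 ] [0.6402 0.2429 0.0843]
scene foot 0.59 [173.8, 251.1, 201.7, 301.4] [0.609 0.247 0.055] [0.6003 0.2258 0.0077] [0.6322 0.2599 0.0845]
scene foot 0.41 [327.6, 223.7, 335.9, 230.4] [ 0.491 -0.006  0.074] [ 0.4831 -0.0131  0.0699] [ 0.502  -0.0022  0.076 ]
scene carton 0.58 [304.8, 217.8, 357.0, 262.8] [0.481 0.008 0.058] [ 0.4686 -0.0623  0.0276] [0.5162 0.0321 0.0625]
scene carton 0.38 [391.6, 188.2, 405.6, 214.0] [ 0.465 -0.214  0.025] [ 0.4526 -0.2226  0.0059] [ 0.482  -0.2021  0.0626]
scene wing 0.5 [329.8, 184.1, 345.9, 209.0] [ 0.486 -0.009  0.14 ] [ 0.4718 -0.0196  0.1071] [ 0.4992 -0.0051  0.1603]
scene stamp 0.61 [392.0, 187.4, 403.3, 216.0] [ 0.466 -0.215  0.019] [ 0.4512 -0.2681 -0.001 ] [ 0.4985 -0.2022  0.0622]
scene white_bottle 0.79 [234.2, 287.7, 267.9, 342.6] [0.463 0.239 0.055] [0.4505 0.2113 0.0027] [0.4911 0.2529 0.0798]
scene amber_bottle 0.66 [172.7, 253.0, 204.8, 301.5] [0.609 0.246 0.053] [0.6003 0.2231 0.0031] [0.6342 0.2599 0.0845]
```

View pics/side9.png

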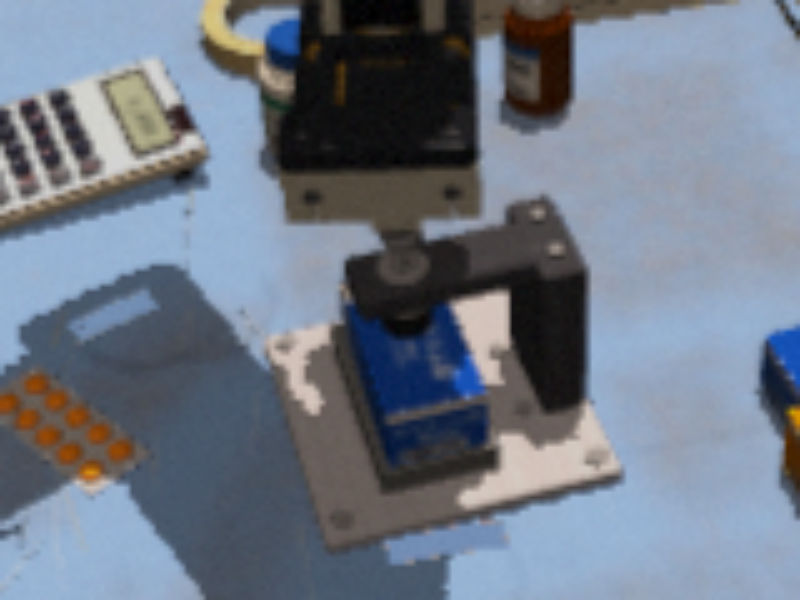

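View pics/scene9.png

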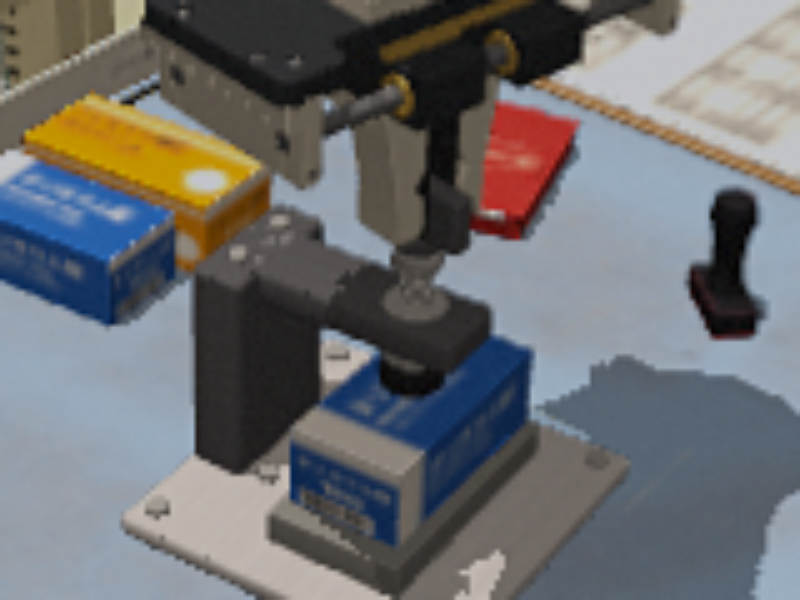

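The wing (450,215 in the scene crop) sits between the jaws, and the foot (412,375) is clear of the flat carton. The network puts the foot's lower edge at z ≈ 0.070 and the carton top at 0.063, about 6–7 mm apart. The bystanders are unmoved, so I hand in.

```bash
python3 -c "
from station import job
print(job.job_done())"
```

```text
the job is handed in; nothing more can be done
None
```

The thumbscrew is set a quarter turn clear of the carton and the gripper is holding it still. I handed the job in at about 20 s; no verdict is reported.

- **Seating:** I gripped the wing at 45 N and turned it clockwise until the torque rose. The first pass left the force uncertain, because friction at rest could take either sign. I backed off 0.5 rad and went down again in 0.05 rad steps. Contact showed clearly at tool yaw -1.77. The second seating was about 21–25 N; the first went 0.05 rad further, to about 29–33 N by angle. Both are well under the 90 N limit and were held longer than 0.2 s.
- **Back-off:** I turned it back 1.73 rad, which is about 1.57 rad (90°) past contact. The tool rose about 6 mm from the contact height.
- **Last checks:**
  - The grip width was 9.8 mm and the joint torque steady.
  - The scene picture shows the foot's lower edge at about z 0.070 and the carton top at about 0.063.
  - The carton lies flat in place and the bottles and stamp are where they were.
- **What disagreed:**
  - The torque slope while seated was about 0.53 Nm/rad on the second pass, against 0.64 expected. On the first pass one step gave 0.8.
  - A side load of about 4 N and an upward force of about 7 N on the tool remained at the end.
  - In the last side view the networks did not find the foot, wing or carton.

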